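# Shut off the water to the studio sink

### The arm

A 7-joint arm with a two-finger parallel gripper is mounted at the origin on the work surface. World frame = base frame: x ahead of the robot, y to its left, z up, the work surface at z = 0. Lengths are in m, angles in rad, forces in N, time in s.
With the tool pointing down it reaches from about 0.4 to 0.85 m from the base axis. Payload 4.5 kg.
Tool frame: the origin (TCP) lies at the centre of the arm's flange, where the gripper is bolted on; the fingertips stand nose_length ahead of it and the grasp point (between the pads) lies 147 mm ahead of it (nose_length is the distance from the TCP to the fingertips, in m); z points along the fingers, y is the line along which they close (so a half turn about z gives the same grasp; the last joint's range is limited). The gripper opens to 88 mm and grips with 3 to 60 N. Pads are 18 mm wide; open, the fingers measure 123 mm over their backs; the gripper's body (75 mm by 187 mm) begins 45 mm behind the grasp point.
Start: joints at [-1.078, 0.689, -0.195, 1.565, 0.157, 0.902, -0.215], TCP at [0.277, 0.56, 0.405] pointing down, gripper open.
Joint ranges: [-3.01, 3.01], [-0.46, 2.08], [-1.47, 1.51], [0.13, 2.56], [-1, 4.14], [0.04, 2.09], [-2.66, 2.66]. Speed limits (rad/s): [2.57, 2.57, 3.14, 3.14, 3.14, 3.14, 3.14].

### API

Orientations are given as a unit quaternion [x, y, z, w].
In Python, from plant import * gives the robot as it stands.
- The arm moves only by the tool play_rows, never from a script. Its argument "rows" is a list that holds one entry, the list of rows, each a list of 6 numbers: the shift along the tool's x, y, z normalised to -1 to 1, where 1 is 0.5 m, then the turn, a rotation vector about the tool's x, y, z normalised to -1 to 1, where 1 is 0.5 rad. A call has 1 to 20 rows; each row is the pose to reach, as a shift and turn from the pose commanded when the call began, along the tool's axes at that moment; what a row does not reach only later rows make up. A row lasts 1/12 s, in which the tool goes at most 41.7 mm and 7.16 degrees, less where a joint would pass 70% of its speed; a pose out of reach is approached as far as the arm can. A call with a number of a shift or a turn outside -1 to 1 is refused whole. A call with a gripper value outside its range is refused whole. "claw" is the closure, from 0 (fully open) to 1 (shut), set as the call begins (left out, the last holds). The fingers move at their own pace and stop on an object; "squeeze" is the grip in N (left out, the last holds). Time passes only in rows, so rows that repeat a pose let the fingers close. It gives the time, the measured TCP pose, the force, the opening and the grip force at its end, in the units of the state.
- get_state(): the state, without advancing time (a new reading comes with each control period).
- snapshot(name): name is "side" or "top"; returns a dict with "pixels" (480x640x3 uint8, blue, green, red), "camera_matrix" (3x3 intrinsics, pixels), "dist_coeffs" ([k1, k2, p1, p2, k3] as OpenCV has them; the pictures are not rectified), "world_to_cam" (4x4, takes a point from world to camera coordinates). Camera axes: x right, y down, z forward; pixel columns grow to the right and rows downward; lengths in m; the calibration is good to about 2 mm. A picture is of the moment at which its call begins. There is no depth.
- finish_job(): hands the job in; it is judged then, once.
The state is a dict: "clock": time; "q": joint angles; "qd": joint speeds; "joint_torque": joint torques, N m; "tool_pos": TCP position; "eef_rot": TCP orientation; "contact_force": force on the tool from outside, world axes, zero at the start; "moment": the same for the moment, N m; "opening": opening from 0.0 (shut) to 1.0 (fully open); "finger_force": force on a finger pad.
Only numpy, scipy, OpenCV 4.12 (cv2) and the standard library are available. Lean on these libraries where they do the work, as an engineer would, in place of code of your own. Each camera call takes 0.05 s, during which the arm holds its last target. There are 200 camera calls.

### The job

Shut off the water to the pottery sink: push the sliding cover of the valve box on the bench all the way back, away from the robot's side, so that the two valve handles are uncovered, and then push the handle that has the round disc at its end all the way round clockwise, until it stops lying across its pipe. Only push with the fingers; leave the plain straight handle as it is, and leave the bowl, jar, cup and brush standing or lying where they are, neither lifted nor knocked about.

Things in the scene. Friction and masses are not known exactly. Their poses are not given: they have to be found in the camera images.
- valvebox: Grey valve box fixed on the bench, yaw within 0.35. Origin on the bench under the front bay's middle; x to the box's back (away from the robot), y left, z up. In mm: outside x -85..250, y -172..172, walls 95 high; open bay x -75..75, y -162..162, floor z 6; closed deck behind it, 95 high. Guide rails on both sides, |y| 165..172, full length, top z 111.
- cover (a joint): Aluminium cover plate, 160 (x) by 324 (y) by 8 mm, underside at z 96, sliding on the box along the box's +x. 0 = bay covered, 0.15 m = fully back over the deck (hard stop). Starts at 0 to 0.025, moves at about 3 N, stays where left, cannot be lifted off.
- cover_handle (a point): Centre of the cover's upright wooden grip rib: 14 (x) by 90 (y) by 34 mm high, from 104 to 138 mm above the bench, 25 mm behind the cover's front edge, in the middle across; moves with the cover.
- disc_valve (a joint): Marked handle: steel lever with a round disc at its end, turning about an upright stem in the bay, covered at first. 0 = open, lever along its copper pipe to the box's -x; grows clockwise seen from above to 1.571 rad = shut (hard stop), lever to the box's +y, across its pipe. Starts at 0 to 0.25, needs about 0.12 N m, stays where left.
- disc_valve_axis (a point): On the marked valve's stem axis at the lever's mid height, 75 mm above the bench (lever from 67 to 83 mm; hub 26 mm across; brass body and pipe below reach up to 60 mm). Box frame: x +40, y either -77.5 or +47.5 mm, differing between starts; the plain valve has the other place.
- disc_valve_tip (a point): Centre of the round disc at the end of the marked lever, 78 mm from the stem axis. The disc is upright-axled, 36 mm across and 16 mm high; the lever bar between stem and disc is 10 mm wide and 16 mm high.
- plain_valve (a joint): The other valve's handle, a plain straight steel bar without a disc, same angles and stiffness as the marked one; starts between 0 and 0.25 rad. To be left as it is.
- plain_valve_tip (a point): Point on the plain straight lever 78 mm from its stem axis (the bar is 10 mm wide, 16 mm high, ends 96 mm from the axis), 75 mm above the bench.
- bowl: Dark bowl, 110 mm across, 55 mm high, loose, to the right of the box. Origin at the centre of its underside.
- jar: Terracotta jar with a white cap, 68 mm across, 100 mm high, loose, to the left of the box. Origin at the centre of its underside.
- cup: White cup, 72 mm across, 85 mm high, loose, to the right of the box towards its back. Origin at the centre of its underside.
- brush: Flat brush, about 200 mm long and under 30 mm thick, lying loose on the bench in front of the box, roughly along the box's y. Origin on its underside, near its middle.
There are look-alikes about, which are no part of the job. Leave any red look-alike of the jar alone.

How it is judged:
On the way, in this order (a step that is already met when the one before it is completed fails the run):
1. the cover is pushed right back (within 12 mm of its stop) while the marked valve is still open (value of joint cover above 0.138 m and value of joint disc_valve below 0.6 rad), for 0.2 s.
2. the marked handle is pushed shut (within about 6 degrees of its stop) (value of joint disc_valve above 1.47 rad), for 0.2 s.
At the end, for the whole second after the job is handed in: The cover is within 12 mm of its rear stop, the handle with the disc is within 0.1 rad of its shut stop, both at rest; the tip of the plain handle is within 12 mm of where it started, and bowl, jar, cup and brush lie still within 25 mm of where they started (value of joint cover above 0.138 m and value of joint disc_valve above 1.47 rad and velocity of joint disc_valve between -0.05 and 0.05 rad/s and velocity of joint cover between -0.01 and 0.01 m/s and distance of plain_valve_tip from where it was at the start of the episode below 0.012 m and distance of each of bowl, jar, cup, brush from where it was at the start of the episode below 0.025 m and linear speed of each of bowl, jar, cup, brush below 0.02 m/s); the robot touches nothing.
It fails at once if the plain handle was moved (its tip more than 12 mm) (distance of plain_valve_tip from where it was at the start of the episode above 0.012 m).
It fails at once if a bystander (bowl, jar, cup or brush) was lifted, carried or pushed more than 25 mm (distance of any of bowl, jar, cup, brush from where it was at the start of the episode above 0.025 m).
It fails at once if the bowl, jar or cup was tipped over (angle between any of bowl, jar, cup's own z axis and vertical above 0.35 rad).
It also fails if it takes over 43 s, if anything falls off the work surface, if the arm or the gripper's body presses on something with over 40 N, if the wrist force passes 120 N, or if a joint passes its speed limit or range.

## Working session

There is one attempt and no reset: what is moved stays moved. The work goes in short steps, Python scripts to look and compute and a tool call to move; the robot and the scene stay as the last step left them, time stands still between calls to the robot, and variables do not carry over. Pictures are saved under pics/ and viewed, at most 10 in all, crops included, and the job is handed in when it is done.

Besides the shell and the picture viewer there is one more tool, called after "Request:" as name([rows], argument=value, ...), one row to a line, values as JSON. play_rows: Moves the arm, as the interface text tells. Its arguments: {"type":"object","properties":{"rows":{"type":"array"},"claw":{"type":"number"},"squeeze":{"type":"number"}},"required":["rows"]}

```bash
mkdir -p pics; ls; python3 - <<'E'
from plant import *
import cv2,numpy as np
print(get_state())
try: print(nose_length)
except Exception as e: print(e)
for n in("top","side"):
    s=snapshot(n); cv2.imwrite(f"pics/{n}0.png",s["pixels"]); print(n,s["camera_matrix"],s["dist_coeffs"],np.round(s["world_to_cam"],4))
E
```

```text
pics
{'clock': 0.0, 'q': array([-1.07814373,  0.68998834, -0.1945218 ,  1.56635216,  0.15735242,
        0.90247568, -0.21514979]), 'qd': array([-0.00010391, -0.00080188, -0.00125814,  0.00013481, -0.00050994,
       -0.00020414, -0.00107016]), 'joint_torque': array([ 4.18544755e-05, -5.27566516e+01, -1.26654088e+00, -1.53429455e+01,
       -5.25731652e-02,  6.64743638e-03,  1.84086184e-04]), 'tool_pos': array([0.27670663, 0.56004383, 0.40390507]), 'eef_rot': array([ 2.27382687e-01,  9.73805052e-01, -9.04122218e-04, -1.26389447e-04]), 'contact_force': array([-0.28481015,  0.00890202,  0.46240773]), 'moment': array([-0.00362551, -0.03519214, -0.0171422 ]), 'finger_force': 0.0, 'opening': 0.9962047070724315}
0.166
top [[471.6119297    0.         317.93138793]
 [  0.         471.6119297  237.49799559]
 [  0.           0.           1.        ]] [-0.10806639  0.          0.          0.          0.        ] [[-8.5000e-03 -1.0000e+00 -1.7000e-03  6.2700e-02]
 [-9.8100e-01  8.7000e-03 -1.9360e-01  5.4710e-01]
 [ 1.9360e-01  1.0000e-04 -9.8110e-01  1.0823e+00]
 [ 0.0000e+00  0.0000e+00  0.0000e+00  1.0000e+00]]
side [[514.50466209   0.         318.7011303 ]
 [  0.         514.50466209 240.92314587]
 [  0.           0.           1.        ]] [-0.0843322  0.         0.         0.         0.       ] [[ 0.7346 -0.6782  0.022  -0.3531]
 [-0.3395 -0.3954 -0.8534  0.2863]
 [ 0.5875  0.6194 -0.5207  0.8659]
 [ 0.      0.      0.      1.    ]]
```

View pics/top0.png

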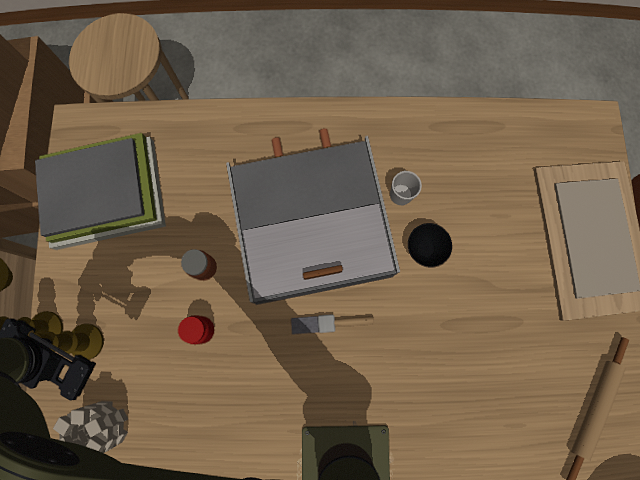

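View pics/side0.png

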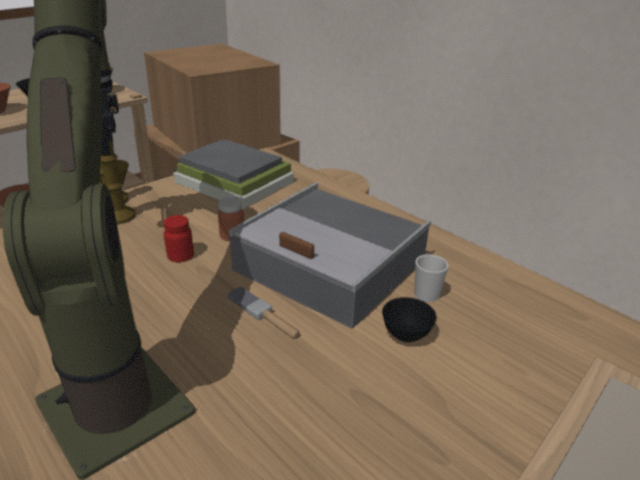

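Top view: box with rail corners near (230,163), (368,138), (252,300), (398,271). The wooden rib is at (322,270) and the brush at (330,323). The terracotta jar is at (198,264) and the red look-alike at (196,330). The cup is at (406,185) and the bowl at (430,244).

```bash
cat > h.py <<'E'
from plant import *
import cv2,numpy as np
from scipy.spatial.transform import Rotation as R
def plane(s,uv,z):
    p=cv2.undistortPoints(np.array(uv,float).reshape(-1,1,2),s["camera_matrix"],s["dist_coeffs"])[:,0]
    T=s["world_to_cam"];c=-T[:3,:3].T@T[:3,3]
    d=np.c_[p,np.ones(len(p))]@T[:3,:3]
    return c+d*((z-c[2])/d[:,2])[:,None]
def project(s,P):
    T=s["world_to_cam"]
    return cv2.projectPoints(np.array(P,float).reshape(-1,3),cv2.Rodrigues(T[:3,:3])[0],T[:3,3],s["camera_matrix"],s["dist_coeffs"])[0][:,0]
E
python3 - <<'E'
from h import *
s=snapshot("top");im=s["pixels"]
hsv=cv2.cvtColor(im,cv2.COLOR_BGR2HSV)
# rib top: brown within box area
m=np.zeros(im.shape[:2],np.uint8);m[255:285,290:355]=1
m&=((hsv[...,1]>90)).astype(np.uint8)
c=max(cv2.findContours(m,0,1)[0],key=cv2.contourArea)
print("rib",cv2.minAreaRect(c),cv2.boxPoints(cv2.minAreaRect(c)).round(1).tolist())
print(plane(s,cv2.boxPoints(cv2.minAreaRect(c)),.138).round(4))
P=plane(s,[(230,163),(368,138),(252,300),(398,271)],.111);print(P.round(4))
print([np.linalg.norm(P[a]-P[b]).round(4) for a,b in((0,1),(2,3),(0,2),(1,3))])
for n,uv,z in(("jar",(196,258),.1),("red",(196,330),.1),("cup",(406,184),.085),("bowl",(430,244),.055),("brush",(330,323),.02)): print(n,plane(s,[uv],z).round(3))
cv2.imwrite("pics/c1.png",cv2.resize(im[110:340,170:460],None,fx=2.6,fy=2.6,interpolation=cv2.INTER_CUBIC))
E
```

```text
rib ((322.2884521484375, 271.94232177734375), (7.060180187225342, 39.81156921386719), 78.69007110595703) [[302.1000061035156, 272.3999938964844], [341.1000061035156, 264.6000061035156], [342.5, 271.5], [303.5, 279.29998779296875]]
[[0.4532 0.0934 0.138 ]
 [0.4698 0.0074 0.138 ]
 [0.4544 0.0046 0.138 ]
 [0.4379 0.0904 0.138 ]]
[[ 0.7185  0.2652  0.111 ]
 [ 0.7785 -0.0642  0.111 ]
 [ 0.3952  0.2065  0.111 ]
 [ 0.4575 -0.1224  0.111 ]]
[np.float64(0.3348), np.float64(0.3347), np.float64(0.3285), np.float64(0.3262)]
jar [[0.493 0.34  0.1  ]]
red [[0.329 0.334 0.1  ]]
cup [[ 0.671 -0.155  0.085]]
bowl [[ 0.529 -0.212  0.055]]
brush [[0.345 0.031 0.02 ]]
```

View pics/c1.png

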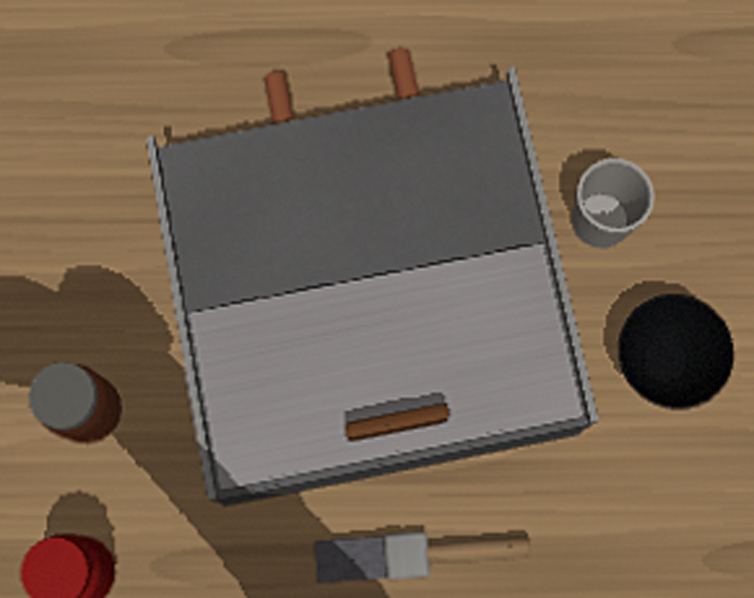

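```bash
cat >> h.py <<'E'
def fit_box(P): # outer rail corners BL,BR,FL,FR in box frame
    B=np.array([[.25,.172],[.25,-.172],[-.085,.172],[-.085,-.172]])
    pc,bc=P[:,:2].mean(0),B.mean(0)
    H=(B-bc).T@(P[:,:2]-pc);yaw=np.arctan2(H[0,1]-H[1,0],H[0,0]+H[1,1])
    c,s=np.cos(yaw),np.sin(yaw);M=np.array([[c,-s],[s,c]])
    o=pc-M@bc
    return o,yaw,np.c_[P[:,:2]-pc-(B-bc)@M.T]
def tobox(p,o,yaw):
    c,s=np.cos(yaw),np.sin(yaw);return (np.atleast_2d(p)[:,:2]-o)@np.array([[c,-s],[s,c]])
def toworld(b,o,yaw):
    c,s=np.cos(yaw),np.sin(yaw);return np.atleast_2d(b)@np.array([[c,s],[-s,c]])+o
def move(target,yawbox):  # normalised row, tool y along box y, pointing down
    st=get_state();A=R.from_quat(st["eef_rot"])
    y=np.array([-np.sin(yawbox),np.cos(yawbox),0]);z=np.array([0,0,-1.]);x=np.cross(y,z)
    G=R.from_matrix(np.c_[x,y,z])
    print("now",st["tool_pos"].round(4),"row",np.r_[A.inv().apply(np.array(target)-st["tool_pos"])/.5,(A.inv()*G).as_rotvec()/.5].round(4))
E
python3 - <<'E'
from h import *
s=snapshot("top")
P=plane(s,[(226.9,163),(368.5,136.2),(251.5,302.3),(399.6,272.3)],.111)
o,yaw,res=fit_box(P);print(o,yaw,res.round(4).tolist())
# rib top back edge
im=s["pixels"]
rb=plane(s,[[302.1,272.4],[341.1,264.6]],.138);b=tobox(rb,o,yaw);print("rib back edge box",b)
rx=b[:,0].mean()-.007;ry=b[:,1].mean();print("rib",rx,ry)
# cover back edge, dark seam to deck
cb=plane(s,[(170+190/2.6,110+311/2.6),(170+545/2.6,110+243/2.6)],.104);print("cover back",tobox(cb,o,yaw))
ss=snapshot("side")
print("side reproj rails",project(ss,np.c_[toworld([[.25,.172],[.25,-.172],[-.085,.172],[-.085,-.172]],o,yaw),[.111]*4]).round(0).tolist())
print(move(np.r_[toworld([rx-.007-.009-.02,0],o,yaw)[0],.40],yaw))
E
```

```text
[0.50554659 0.05663926] 0.18913524426026979 [[-0.0002, 0.0], [-0.0003, -0.0003], [0.0004, -0.0021], [0.0001, 0.0024]]
rib back edge box [[-0.04452771  0.04587378]
 [-0.0444618  -0.04161701]]
rib -0.051494756359035325 0.002128382523233892
cover back [[ 0.08410888  0.16137749]
 [ 0.0829693  -0.16210808]]
side reproj rails [[316.0, 182.0], [431.0, 221.0], [228.0, 231.0], [355.0, 286.0]]
now [0.2767 0.5602 0.4043] row [-7.1680e-01 -8.0600e-01  9.4000e-03 -1.6000e-03 -4.0000e-04 -1.2958e+00]
None
```

Request:
play_rows([
  [[-0.06,-0.07,0,0,0,-0.1],[-0.12,-0.14,0,0,0,-0.2],[-0.18,-0.21,0,0,0,-0.3],[-0.24,-0.28,0,0,0,-0.4],[-0.3,-0.35,0,0,0,-0.5],[-0.36,-0.42,0,0,0,-0.6],[-0.42,-0.49,0,0,0,-0.7],[-0.48,-0.56,0,0,0,-0.8],[-0.54,-0.63,0,0,0,-0.9],[-0.6,-0.7,0,0,0,-0.95],[-0.66,-0.76,0,0,0,-1.0],[-0.7,-0.79,0,0,0,-1.0],[-0.717,-0.806,0,0,0,-1.0],[-0.717,-0.806,0,0,0,-1.0],[-0.717,-0.806,0,0,0,-1.0]],
], claw=1, squeeze=20)

```text
clock: 1.5
tool_pos: [0.4203, 0.0378, 0.4046]
eef_rot: [-0.017, 1.0, -0.0, 0.0]
contact_force: [0.8, 1.0, -0.1]
opening: 0.009
finger_force: 0.0
```

```bash
python3 - <<'E'
from h import *
o=np.array([.50555,.05664]);yaw=.1891
print(get_state()["opening"],get_state()["clock"])
move(np.r_[toworld([-.0515-.036,0],o,yaw)[0],.283],yaw)
move(np.r_[toworld([-.0515+.14,0],o,yaw)[0],.283],yaw)
E
```

```text
0.009040690667978711 1.5
now [0.4203 0.0378 0.4046] row [ 1.200e-03  5.000e-03  2.432e-01 -9.000e-04  2.000e-04 -3.096e-01]
now [0.4203 0.0378 0.4046] row [-3.466e-01  5.920e-02  2.432e-01 -9.000e-04  2.000e-04 -3.096e-01]
```

Request:
play_rows([
  [[0,0.003,0.05,0,0,-0.1],[0.001,0.005,0.1,0,0,-0.2],[0.001,0.005,0.15,0,0,-0.31],[0.001,0.005,0.2,0,0,-0.31],[0.001,0.005,0.23,0,0,-0.31],[0.001,0.005,0.243,0,0,-0.31],[0.001,0.005,0.243,0,0,-0.31]],
])

```text
clock: 2.08
tool_pos: [0.4187, 0.0444, 0.2823]
eef_rot: [-0.1, 0.995, 0.0, -0.001]
contact_force: [-0.3, 0.2, 0.0]
opening: 0.007
finger_force: 0.0
```

```bash
python3 - <<'E'
from h import *
o=np.array([.50555,.05664]);yaw=.1891
st=get_state();print(tobox(st["tool_pos"],o,yaw),st["contact_force"])
move(np.r_[toworld([-.0515+.14,0],o,yaw)[0],.283],yaw)
E
```

```text
[[-0.08759632  0.004352  ]] [-0.31309448  0.18073959  0.00801278]
now [0.4187 0.0444 0.2823] row [-0.3521 -0.0124 -0.0022  0.001  -0.0043  0.021 ]
```

Request:
play_rows([
  [[-0.02,-0.001,0,0,0,0.02],[-0.03,-0.002,0,0,0,0.02],[-0.04,-0.003,0,0,0,0.02],[-0.06,-0.003,0,0,0,0.02],[-0.08,-0.003,0,0,0,0.02],[-0.1,-0.004,0,0,0,0.02],[-0.12,-0.005,0,0,0,0.02],[-0.14,-0.005,0,0,0,0.02],[-0.16,-0.006,0,0,0,0.02],[-0.18,-0.006,0,0,0,0.02],[-0.2,-0.007,0,0,0,0.02],[-0.22,-0.008,0,0,0,0.02],[-0.24,-0.008,0,0,0,0.02],[-0.26,-0.009,0,0,0,0.02],[-0.28,-0.01,0,0,0,0.02],[-0.295,-0.01,0,0,0,0.02],[-0.305,-0.011,0,0,0,0.02],[-0.315,-0.011,0,0,0,0.02],[-0.32,-0.011,0,0,0,0.02],[-0.325,-0.012,0,0,0,0.02]],
])

```text
clock: 3.75
tool_pos: [0.5796, 0.0688, 0.2833]
eef_rot: [-0.093, 0.996, 0.0, -0.0]
contact_force: [-2.6, 1.5, 1.5]
opening: 0.002
finger_force: 1.3
```

```bash
python3 - <<'E'
from h import *
o=np.array([.50555,.05664]);yaw=.1891
st=get_state();print(tobox(st["tool_pos"],o,yaw),st["contact_force"],st["clock"])
E
```

```text
[[ 0.07501736 -0.00197886]] [-2.58346152  1.50264703  1.5271231 ] 3.75
```

Moving at about 3 N. I'll push slowly to the stop and watch the force.

Request:
play_rows([
  [[-0.004,0,0,0,0,0],[-0.008,0,0,0,0,0],[-0.012,0,0,0,0,0],[-0.014,0,0,0,0,0],[-0.014,0,0,0,0,0],[-0.014,0,0,0,0,0]],
])

```text
clock: 4.25
tool_pos: [0.5859, 0.0697, 0.2831]
eef_rot: [-0.093, 0.996, -0.0, -0.001]
contact_force: [-4.3, 0.7, 3.7]
opening: 0.006
finger_force: 2.4
```

```bash
python3 - <<'E'
from h import *
o=np.array([.50555,.05664]);yaw=.1891
st=get_state();print(tobox(st["tool_pos"],o,yaw),st["contact_force"],st["clock"])
s=snapshot("top");im=s["pixels"]
cv2.imwrite("pics/c2.png",cv2.resize(im[90:340,190:440],None,fx=2.4,fy=2.4,interpolation=cv2.INTER_CUBIC))
E
```

```text
[[ 0.08134589 -0.0022751 ]] [-4.3213575   0.67237917  3.73927935] 4.25
```

View pics/c2.png

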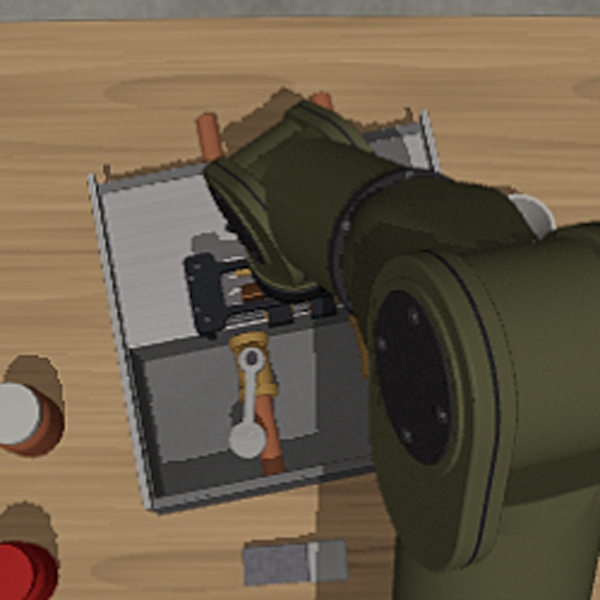

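The disc handle is at the box's left place: hub at crop (251,358), disc at (247,437), lying along its pipe. I'll push the cover a little more to feel the stop.

Request:
play_rows([
  [[-0.004,0,0,0,0,0],[-0.008,0,0,0,0,0],[-0.012,0,0,0,0,0],[-0.016,0,0,0,0,0],[-0.016,0,0,0,0,0]],
])

```text
clock: 4.72
tool_pos: [0.5884, 0.0704, 0.2824]
eef_rot: [-0.093, 0.996, -0.002, -0.009]
contact_force: [-21.9, -2.0, 15.8]
opening: 0.007
finger_force: 10.7
```

```bash
python3 - <<'E'
from h import *
o=np.array([.50555,.05664]);yaw=.1891
st=get_state();print(tobox(st["tool_pos"],o,yaw),st["contact_force"],st["clock"])
E
```

```text
[[ 0.0839954  -0.00208887]] [-21.86962149  -1.97169788  15.80190171] 4.7167
```

Hard stop felt (22 N). I'll back off, lift, and swing left for a clear view.

Request:
play_rows([
  [[0.02,0,0,0,0,0],[0.05,0,0,0,0,0],[0.06,0,-0.04,0,0,0],[0.06,0,-0.1,0,0,0],[0.06,0,-0.16,0,0,0],[0.06,0.06,-0.2,0,0,0],[0.08,0.13,-0.2,0,0,0],[0.12,0.2,-0.2,0,0,0],[0.15,0.27,-0.2,0,0,0],[0.18,0.34,-0.2,0,0,0],[0.18,0.41,-0.2,0,0,0],[0.18,0.48,-0.2,0,0,0],[0.18,0.54,-0.2,0,0,0],[0.18,0.6,-0.2,0,0,0],[0.18,0.6,-0.2,0,0,0],[0.18,0.6,-0.2,0,0,0]],
])

```text
clock: 6.05
tool_pos: [0.4504, 0.3515, 0.3836]
eef_rot: [-0.094, 0.996, 0.001, 0.001]
contact_force: [0.6, -0.5, 0.1]
opening: 0.006
finger_force: 0.0
```

```bash
python3 - <<'E'
from h import *
s=snapshot("top");im=s["pixels"]
cv2.imwrite("pics/c3.png",cv2.resize(im[130:310,220:410],None,fx=3.2,fy=3.2,interpolation=cv2.INTER_CUBIC))
E
```

```text
(no output)
```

View pics/c3.png

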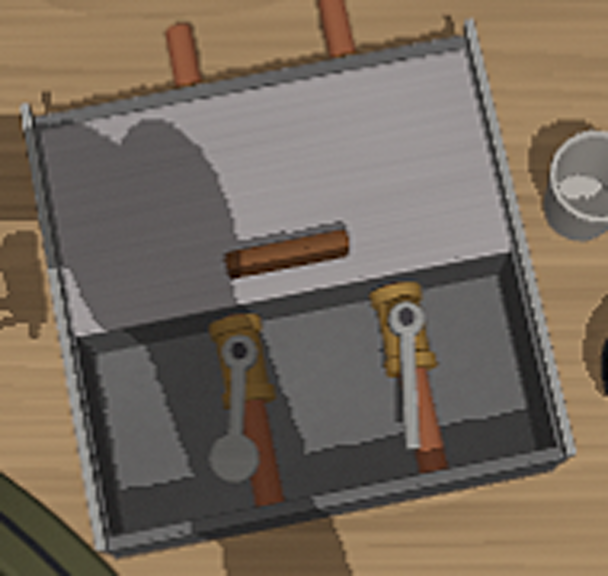

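Candidates: the left handle, hub (239,350), has a round disc at (234,457), so it is the marked one. The right handle, hub (407,317), is a plain bar ending at (411,447). This crop confirms the left one.

```bash
python3 - <<'E'
from h import *
o=np.array([.50555,.05664]);yaw=.1891
s=snapshot("top")
px=lambda a:(220+a[0]/3.2,130+a[1]/3.2)
P=tobox(plane(s,[px(a) for a in((239,350),(234,457),(407,317),(411,447))],.083),o,yaw);print(P.round(4))
for a,b in((0,1),(2,3)):
    d=P[b]-P[a];print(np.linalg.norm(d),np.arctan2(d[1],-d[0]))
b=tobox(plane(s,[px((228,252)),px((345,224))],.138),o,yaw);print("rib back",b)
th=np.arctan2((P[1]-P[0])[1],-(P[1]-P[0])[0])
axis=np.array([.04,.0475])
def pusher(t,r=.055,off=.026): # centre, on -y side of lever
    u=np.array([-np.cos(t),np.sin(t)]);n=np.array([-np.sin(t),-np.cos(t)])
    return axis+r*u+off*n
print(pusher(th))
move(np.r_[toworld([-.015,-.005],o,yaw)[0],.38],yaw)
move(np.r_[toworld([-.015,-.005],o,yaw)[0],.237],yaw)
E
```

```text
[[ 0.0422  0.0487]
 [-0.0345  0.067 ]
 [ 0.0422 -0.0771]
 [-0.0525 -0.0599]]
0.07881952396439984 0.2343668506815103
0.09622579200405254 0.1791863512538974
rib back [[ 0.10183348  0.04247649]
 [ 0.10562515 -0.04244298]]
[-0.01953429  0.03498329]
now [0.4514 0.3484 0.3832] row [ 0.0307 -0.6037  0.0071 -0.0023  0.0025 -0.009 ]
now [0.4514 0.3484 0.3832] row [ 0.031  -0.6033  0.2931 -0.0023  0.0025 -0.009 ]
```

Request:
play_rows([
  [[0,-0.07,0,0,0,0],[0.005,-0.15,0,0,0,0],[0.01,-0.23,0,0,0,0],[0.015,-0.31,0,0,0,0],[0.02,-0.39,0,0,0,0],[0.03,-0.47,0,0,0,0],[0.031,-0.54,0,0,0,0],[0.031,-0.59,0,0,0,0],[0.031,-0.604,0,0,0,0],[0.031,-0.604,0,0,0,0],[0.031,-0.604,0.06,0,0,0],[0.031,-0.604,0.12,0,0,0],[0.031,-0.604,0.18,0,0,0],[0.031,-0.604,0.22,0,0,0]],
])

```text
clock: 7.32
tool_pos: [0.4905, 0.0515, 0.2714]
eef_rot: [-0.094, 0.996, 0.001, -0.001]
contact_force: [-0.6, -0.6, -0.5]
opening: 0.009
finger_force: 0.0
```

```bash
python3 - <<'E'
from h import *
o=np.array([.50555,.05664]);yaw=.1891
st=get_state();print(tobox(st["tool_pos"],o,yaw),st["contact_force"])
move(np.r_[toworld([-.010,-.005],o,yaw)[0],.2365],yaw)
a=np.array([.041,.048])
for t in np.r_[.1:1.75:.1,1.72]:
    u=np.array([-np.cos(t),np.sin(t)]);n=np.array([-np.sin(t),-np.cos(t)])
    p=a+.040*u+(.005+.009*abs(np.sin(t))+.0175*abs(np.cos(t)))*n
    # shifts in tool x(-box x), y relative to (-.010,-.005)
    print(round(t,2),p.round(4),(np.array([-(p[0]+.010),p[1]+.005])/.5).round(3))
E
```

```text
[[-0.01576634 -0.00221081]] [-0.63828393 -0.59862878 -0.48221342]
now [0.4905 0.0515 0.2714] row [-0.0116 -0.0057  0.0698  0.0034 -0.002  -0.0016]
0.1 [-0.0011  0.0288] [-0.018  0.068]
0.2 [-0.003   0.0325] [-0.014  0.075]
0.3 [-0.0044  0.0365] [-0.011  0.083]
0.4 [-0.0054  0.0409] [-0.009  0.092]
0.5 [-0.0059  0.0455] [-0.008  0.101]
0.6 [-0.0059  0.0503] [-0.008  0.111]
0.7 [-0.0052  0.0553] [-0.01   0.121]
0.8 [-0.0038  0.0602] [-0.012  0.13 ]
0.9 [-0.0018  0.0651] [-0.016  0.14 ]
1.0 [0.0009 0.0698] [-0.022  0.15 ]
1.1 [0.0042 0.0741] [-0.028  0.158]
1.2 [0.0081 0.0781] [-0.036  0.166]
1.3 [0.0126 0.0816] [-0.045  0.173]
1.4 [0.0176 0.0846] [-0.055  0.179]
1.5 [0.023  0.0868] [-0.066  0.184]
1.6 [0.0277 0.0884] [-0.075  0.187]
1.7 [0.0301 0.0898] [-0.08  0.19]
1.72 [0.0306 0.09  ] [-0.081  0.19 ]
```

Request:
play_rows([
  [[-0.012,-0.006,0.02,0,0,0],[-0.012,-0.006,0.05,0,0,0],[-0.012,-0.006,0.07,0,0,0],[-0.012,-0.006,0.07,0,0,0],[-0.016,0.03,0.07,0,0,0],[-0.02,0.05,0.07,0,0,0],[-0.026,0.064,0.07,0,0,0],[-0.024,0.073,0.07,0,0,0],[-0.022,0.082,0.07,0,0,0],[-0.021,0.09,0.07,0,0,0],[-0.02,0.1,0.07,0,0,0]],
])

```text
clock: 8.23
tool_pos: [0.492, 0.0996, 0.2384]
eef_rot: [-0.092, 0.996, -0.001, 0.0]
contact_force: [2.7, -3.9, -0.0]
opening: 0.003
finger_force: 1.9
```

```bash
python3 - <<'E'
from h import *
o=np.array([.50555,.05664]);yaw=.1891
st=get_state();b=tobox(st["tool_pos"],o,yaw)[0];print(b,st["contact_force"],st["tool_pos"][2])
# remaining rows from here, actual pose
a=np.array([.041,.048])
for t in (.6,.8,1,1.2,1.4,1.6,1.72):
    u=np.array([-np.cos(t),np.sin(t)]);n=np.array([-np.sin(t),-np.cos(t)])
    p=a+.040*u+(.005+.009*abs(np.sin(t))+.0175*abs(np.cos(t)))*n-b
    print(t,(np.array([-p[0],p[1]])/.5).round(3))
E
```

```text
[-0.00526364  0.0447335 ] [ 2.68233188 -3.91092796 -0.01157208] 0.23844953589387455
0.6 [0.001 0.011]
0.8 [-0.003  0.031]
1 [-0.012  0.05 ]
1.2 [-0.027  0.067]
1.4 [-0.046  0.08 ]
1.6 [-0.066  0.087]
1.72 [-0.072  0.091]
```

Request:
play_rows([
  [[0,0.011,0.002,0,0,0],[-0.001,0.021,0.003,0,0,0],[-0.003,0.031,0.003,0,0,0],[-0.007,0.041,0.003,0,0,0],[-0.012,0.05,0.003,0,0,0],[-0.019,0.059,0.003,0,0,0],[-0.027,0.067,0.003,0,0,0],[-0.036,0.074,0.003,0,0,0],[-0.046,0.08,0.003,0,0,0],[-0.056,0.084,0.003,0,0,0],[-0.066,0.087,0.003,0,0,0],[-0.07,0.089,0.003,0,0,0],[-0.07,0.089,0.003,0,0,0]],
])

```text
clock: 9.32
tool_pos: [0.5168, 0.1508, 0.2364]
eef_rot: [-0.093, 0.996, -0.001, -0.002]
contact_force: [-6.4, -3.8, 2.8]
opening: 0.007
finger_force: 2.9
```

```bash
python3 - <<'E'
from h import *
o=np.array([.50555,.05664]);yaw=.1891
st=get_state();print(tobox(st["tool_pos"],o,yaw)[0],st["contact_force"],st["tool_pos"][2])
E
```

```text
[0.02873274 0.09039742] [-6.3525663  -3.76053742  2.83297074] 0.23639497520039332
```

Request:
play_rows([
  [[-0.004,0,0,0,0,0],[-0.008,0,0,0,0,0],[-0.012,0,0,0,0,0],[-0.012,0,0,0,0,0],[-0.012,0,0,0,0,0]],
])

```text
clock: 9.73
tool_pos: [0.5185, 0.1514, 0.2362]
eef_rot: [-0.094, 0.996, -0.002, -0.007]
contact_force: [-17.2, -3.9, 11.3]
opening: 0.003
finger_force: 8.5
```

Stop felt: 17 N with only 2 mm of motion. I'll back off in -x (clear of the lever), then lift straight up and swing left to look.

Request:
play_rows([
  [[0.01,0,0,0,0,0],[0.03,0,0,0,0,0],[0.04,0,0,0,0,0],[0.04,0,-0.05,0,0,0],[0.04,0,-0.12,0,0,0],[0.04,0,-0.19,0,0,0],[0.04,0,-0.26,0,0,0],[0.04,0.03,-0.3,0,0,0],[0.06,0.1,-0.3,0,0,0],[0.08,0.17,-0.3,0,0,0],[0.1,0.24,-0.3,0,0,0],[0.1,0.31,-0.3,0,0,0],[0.1,0.38,-0.3,0,0,0],[0.1,0.42,-0.3,0,0,0],[0.1,0.42,-0.3,0,0,0],[0.1,0.42,-0.3,0,0,0]],
])

```text
clock: 11.07
tool_pos: [0.4353, 0.3513, 0.3871]
eef_rot: [-0.095, 0.996, 0.001, 0.001]
contact_force: [0.7, -0.2, -0.2]
opening: 0.004
finger_force: 0.0
```

```bash
python3 - <<'E'
from h import *
print(get_state()["contact_force"])
s=snapshot("top");im=s["pixels"]
cv2.imwrite("pics/c4.png",cv2.resize(im[130:350,180:460],None,fx=2.7,fy=2.7,interpolation=cv2.INTER_CUBIC))
E
```

```text
[ 0.65877081 -0.18634824 -0.19739656]
```

View pics/c4.png

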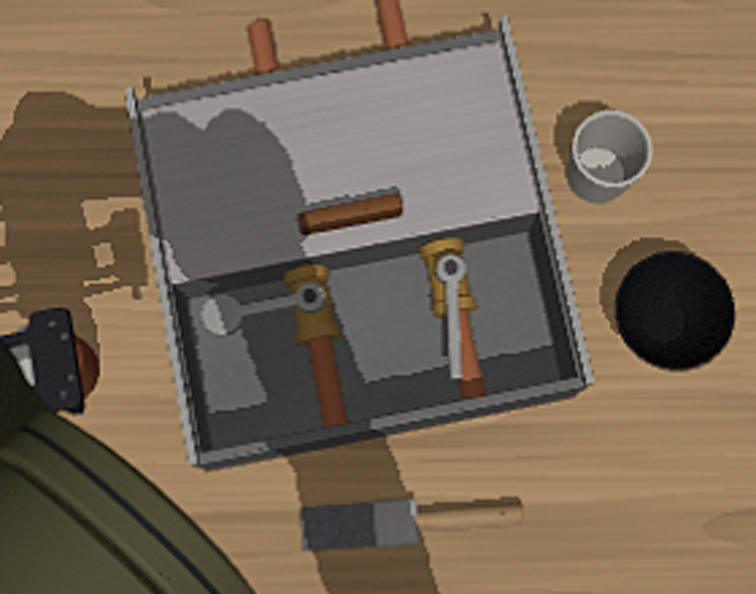

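The disc lever, from hub (311,296) to disc (220,313), lies across its pipe, parallel to the cover edge. The plain bar is unmoved and the bystanders are in place. I'll check the numbers and hand in.

```bash
python3 - <<'E'
from h import *
o=np.array([.50555,.05664]);yaw=.1891
s=snapshot("top")
px=lambda a:(180+a[0]/2.7,130+a[1]/2.7)
P=tobox(plane(s,[px(a) for a in((311,296),(220,313),(451,267),(457,377))],.083),o,yaw)
t=[np.arctan2((P[b]-P[a])[1],-(P[b]-P[a])[0]) for a,b in((0,1),(2,3))]
print(P.round(4).tolist(),t)
if t[0]>1.5: print(finish_job())
E
```

```text
[[0.0414, 0.0477], [0.0421, 0.1279], [0.0427, -0.0768], [-0.0528, -0.0618]] [np.float64(1.5804972959355092), np.float64(0.15589159638402866)]
the job is handed in; nothing more can be done
None
```

The job is handed in: the cover is fully back against its stop, the disc handle measures about 1.58 rad (shut), and the plain handle and the bowl, jar, cup and brush show no visible movement (jar partly hidden by the arm in the last picture); `finish_job()` returned no verdict.

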